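# Load the burnishing machine and latch its lever

## Task

Lift the steel cup out of the clear box and stand it upright on the green mat, let go, then grip it afresh and tip all six balls into the machine's bowl. Stand the empty cup back upright on the mat, then press the machine's sprung lever down, without ramming it, until its catch holds it, and let go. Leave the cushion, the brass holder and the screwdriver where they are.

Things in the scene. Friction and masses are not known exactly. Their poses are not given: they have to be found in the camera images.
- machine: Bench burnishing machine, fixed: grey base 280 x 150 x 50 mm (x -155 to +125, y +-75 mm in its frame) with a round open steel bowl at the back and a sprung lever in front. Origin on the bench, z up, -x is its front: the lever points along -x, the bowl's axis is at x = +60 mm. It may stand on either side of the green mat.
- bowl_floor (a point): Centre of the inner floor of the machine's bowl, 54 mm above the bench (axes as the machine's). The bowl is 118 mm across outside, 110 mm inside at the rim, and its rim is 46 mm above this point (100 mm above the bench).
- lever_hinge (a point): Hinge of the lever, 78 mm above the bench, 20 mm in front of the machine's origin; the lever turns about the machine's y axis.
- lever_pad (a point): Centre of the top face of the black pressing pad (40 x 38 mm) of the lever, 72 mm from the hinge along the lever. The lever is a steel bar 105 mm long, 0.5 rad above level when released (pad about 120 mm above the bench), about level when latched (pad 86 mm above it). The point's x axis runs along the lever to the hinge, z is normal to the pad.
- lever (a joint): Lever angle in rad: 0 fully up (its spring always pushes it back there), 0.53 its lower end stop. A sprung catch at the tip is pushed aside from about 0.37 and snaps over the tip at about 0.51; let go, the lever then stays at about 0.50. Pressed down at the pad it needs about 5 N at first and 10 to 15 N to pass the catch.
- box: Deep open-topped clear plastic box, fixed to the bench: 188 (x) x 128 (y) x 105 mm high outside, walls and floor 4 mm. Origin under its centre. The cup starts standing inside, so deep that only a hand coming straight down reaches it. It may stand on either side of the green mat.
- cup: Plain straight-sided steel cup, open at the top, 56 mm outside diameter, 75 mm high, wall 2 mm, floor 3 mm, about 0.12 kg. Origin at the centre of its underside, z towards its mouth. It starts upright on the floor of the clear box, about in the middle, with the six balls in it.
- cup_rim (a point): Centre of the cup's mouth, 75 mm above its underside along its z axis.
- mat: Thin green bench mat, 320 (x) x 230 (y) x 2 mm, fixed. Origin under its centre; its top is 2 mm above the bench.
- cushion: Bystander: round casing cushion, aluminium disc 62 mm across with a black rubber top, 22 mm high, on the far part of the mat. Origin under its centre.
- holder: Bystander: brass movement holder, 50 x 36 mm with two raised jaws, 20 mm high, on the far part of the mat. Origin under its centre.
- driver: Bystander: watchmaker's screwdriver lying crosswise on the near part of the mat, 120 mm long, 9 mm thick. Origin under its handle's front part, blade along its +x.
- ball0_center (a point): Centre of one of six equal steel burnishing balls, 14 mm diameter, 11 g; all start in the cup.
- ball1_center (a point): Centre of one of six equal steel burnishing balls, 14 mm diameter, 11 g; all start in the cup.
- ball2_center (a point): Centre of one of six equal steel burnishing balls, 14 mm diameter, 11 g; all start in the cup.
- ball3_center (a point): Centre of one of six equal steel burnishing balls, 14 mm diameter, 11 g; all start in the cup.
- ball4_center (a point): Centre of one of six equal steel burnishing balls, 14 mm diameter, 11 g; all start in the cup.
- ball5_center (a point): Centre of one of six equal steel burnishing balls, 14 mm diameter, 11 g; all start in the cup.
Mind the look-alikes: they are no part of the job. Of the things like the cup, leave any that is blue; of the rest the smaller one is meant.

How it is judged:
On the way, in this order (a step that is already met when the one before it is completed fails the run):
1. the cup stands upright on the mat, let go, with the balls still in it (x of cup in the frame of mat between -0.16 and 0.16 m and y of cup in the frame of mat between -0.115 and 0.115 m and height (world z) of cup below 0.008 m and angle between cup's own z axis and vertical below 0.1 rad and contact force between the fingers and cup below 0.05 N and distance between each of ball0_center, ball1_center, ball2_center, ball3_center, ball4_center, ball5_center and cup_rim below 0.085 m), for 0.2 s.
2. all six balls are in the bowl (distance between each of ball0_center, ball1_center, ball2_center, ball3_center, ball4_center, ball5_center and bowl_floor below 0.06 m), for 0.2 s.
3. the empty cup stands upright on the mat again, let go (all of step 2 and x of cup in the frame of mat between -0.16 and 0.16 m and y of cup in the frame of mat between -0.115 and 0.115 m and height (world z) of cup below 0.008 m and angle between cup's own z axis and vertical below 0.1 rad and contact force between the fingers and cup below 0.05 N), for 0.2 s.
4. the lever is held down by its catch with nothing touching it (value of joint lever above 0.46 rad and contact force between each of the fingers, the arm and lever below 0.05 N), for 0.3 s.
At the end, for the whole second after the job is handed in: All six balls lie in the bowl (centres within 60 mm of the centre of its floor), the cup stands upright (within 0.1 rad) at rest with its centre over the green mat, and the lever stays latched down (joint above 0.46 rad); nothing touched by the robot (all of step 3 and value of joint lever above 0.46 rad and linear speed of cup below 0.02 m/s).
It fails at once if the cushion is pushed more than 20 mm (distance of cushion from where it was at the start of the episode above 0.02 m).
It fails at once if the brass holder is pushed more than 20 mm (distance of holder from where it was at the start of the episode above 0.02 m).
It fails at once if the screwdriver is pushed more than 20 mm (distance of driver from where it was at the start of the episode above 0.02 m).
It fails at once if the lever is rammed with more than 60 N (contact force between the arm and lever above 60 N).
It fails at once if the lever is rammed with more than 60 N by the fingers (contact force between the fingers and lever above 60 N).
It also fails if it takes over 72 s, if anything falls off the work surface, if the arm or the gripper's body presses on something with over 40 N, if the wrist force passes 120 N, or if a joint passes its speed limit or range.

## Robot

A 6-joint arm with a two-finger parallel gripper is mounted at the origin on the work surface. World frame = base frame: x ahead of the robot, y to its left, z up, the work surface at z = 0. Lengths are in m, angles in rad, forces in N, time in s.
With the tool pointing down it reaches from about 0.275 to 0.825 m from the base axis. Payload 5.2 kg.
Tool frame: the origin (TCP) lies midway between the tips of the shut fingers; the grasp point (between the pads) lies 19 mm behind it; x points along the fingers, y is the direction in which the jaws open and shut, and the axes are right-handed (so a half turn about x gives the same grasp; the last joint's range is limited). The gripper opens to 93 mm and grips with 3 to 60 N. Pads are 15 mm wide; open, the fingers measure 128 mm over their backs; the gripper's body (75 mm by 188 mm) begins 65 mm behind the grasp point.
Start: joints at [-0.203, 0.259, 1.535, -0, 1.348, -0.203], TCP at [0.55, 0, 0.181] pointing down, gripper open.
Joint ranges: [-3.14, 3.14], [-0.91, 2.08], [0.19, 2.58], [-1.22, 4.36], [0.22, 2.71], [-3.12, 3.12]. Speed limits (rad/s): [2.57, 2.57, 3.14, 3.14, 3.14, 3.14].

## Interface

Orientations are given as a rotation vector (axis times angle).
In Python, from workcell import manip gives the robot as it stands.
- The arm moves only by the shell command python3 -m jog 'ROWS'. ROWS is JSON, a list of rows, each an object of numbers: "hand": the opening, from -1 (shut) to 1 (fully open); "x", "y", "z": the shift along the tool's x, y, z in mm; "rx", "ry", "rz": the turn, a rotation vector about the tool's x, y, z in rad. A call has 1 to 12 rows; each row is the pose to reach, as a shift and turn from the pose commanded when the call began, along the tool's axes at that moment; what a row does not reach only later rows make up. A row lasts 1/8 s, in which the tool goes at most 62.5 mm and 10.7 degrees, less where a joint would pass 70% of its speed; a pose out of reach is approached as far as the arm can. A call with a gripper value outside its range is refused whole. The fingers move at their own pace and stop on an object; the grip force is fixed at half the most. Time passes only in rows, so rows that repeat a pose let the fingers close. It gives the time, the measured TCP pose, the force and the opening at its end, in the units of the state.
- manip.read_state(): the state, without advancing time (a new reading comes with each control period).
- manip.get_image(name): name is "scene" or "side" or "wrist"; returns the picture (420x560x3 uint8, blue, green, red); there is no depth.
- manip.get_calibration(name): a dict with "fx", "fy", "cx", "cy" (pixels), "T" (4x4, takes a point from camera to world coordinates); the wrist camera has in their place "T_tool_cam" (4x4, takes a point from camera to tool coordinates, whose origin is the TCP and whose axes are the tool frame's). Camera axes: x right, y down, z forward; pixel columns grow to the right and rows downward; lengths in m; the calibration is good to about 2 mm. A picture is of the moment at which its call begins: read the wrist's pose just before it. get_calibration takes no time and is no camera call.
- manip.sign_off(): hands the job in, once; it reports no verdict.
The state is a dict: "time_s": time; "joints": joint angles; "joint_velocities": joint speeds; "joint_efforts": joint torques, N m; "eef_pos": TCP position; "ee_rot": TCP orientation; "ft_force": force on the tool from outside, world axes, zero at the start; "ft_torque": the same for the moment, N m; "width": finger opening in m.
Only numpy, scipy, OpenCV 4.12 (cv2) and the standard library are available. Lean on these libraries where they do the work, as an engineer would, in place of code of your own. Each camera call takes 0.05 s, during which the arm holds its last target. There are 200 camera calls.

## Working session

There is one attempt and no reset: what is moved stays moved. The work goes in short steps, Python scripts to look and compute and a shell command to move; the robot and the scene stay as the last step left them, time stands still between calls to the robot, and variables do not carry over. Pictures are saved under pics/ and viewed, about 8 in all and at most 12, crops included, and the job is handed in when it is done.

```bash
mkdir -p pics
cat > h.py <<'E'
from workcell import manip
import numpy as np, cv2
from scipy.spatial.transform import Rotation as R
def snap(cam,name=None):
    s=manip.read_state(); im=manip.get_image(cam)
    if name: cv2.imwrite('pics/'+name+'.png',im)
    return s,im
def cal(cam,s=None):
    c=manip.get_calibration(cam)
    K=np.array([[c['fx'],0,c['cx']],[0,c['fy'],c['cy']],[0,0,1]])
    if 'T' in c: return K,np.array(c['T'])
    T=np.eye(4);T[:3,:3]=R.from_rotvec(s['ee_rot']).as_matrix();T[:3,3]=s['eef_pos']
    return K,T@np.array(c['T_tool_cam'])
def ray(KT,p):
    K,T=KT; d=T[:3,:3]@np.linalg.solve(K,[p[0],p[1],1.]); return T[:3,3],d/np.linalg.norm(d)
def onz(KT,p,z):
    o,d=ray(KT,p); return o+d*(z-o[2])/d[2]
def tri(a,b):
    (o1,d1),(o2,d2)=a,b; A=np.c_[d1,-d2]; t=np.linalg.lstsq(A,o2-o1,rcond=None)[0]
    p,q=o1+t[0]*d1,o2+t[1]*d2; return (p+q)/2,np.linalg.norm(p-q)
def proj(KT,P):
    K,T=KT; c=T[:3,:3].T@(np.asarray(P)-T[:3,3]); u=K@c; return u[:2]/u[2]
E
python3 - <<'E'
from h import *
s,a=snap('scene','scene'); _,b=snap('side','side'); s,w=snap('wrist','wrist')
print(s)
for c in('scene','side','wrist'):
    K,T=cal(c,s);print(c,K[0,0],K[1,1],K[:2,2],T.round(3).tolist())
E
```

```text
{'time_s': 0.1, 'joints': array([-2.02805008e-01,  2.59292561e-01,  1.53592561e+00, -1.75144501e-05,
        1.34802277e+00, -2.02789851e-01]), 'joint_velocities': array([-0.00130959, -0.00236646, -0.00312346,  0.00114134,  0.00076665,
        0.0007235 ]), 'joint_efforts': array([ 2.99393134e-03, -4.38208973e+01, -2.84642941e+01,  7.21958186e-02,
        3.61894083e-02, -1.01468524e-04]), 'eef_pos': array([5.49460123e-01, 1.24681892e-04, 1.80108100e-01]), 'ee_rot': array([ 1.20867464,  1.21061785, -1.2102502 ]), 'ft_force': array([-0.09869613, -0.42850953, -0.15906126]), 'ft_torque': array([ 0.00380666, -0.00596853,  0.02862022]), 'width': 0.09267015984444152}
scene 543.3597629766724 543.3597629766724 [276.26150251 211.89058332] [[-0.324, 0.773, -0.545, 1.286], [0.946, 0.273, -0.175, 0.312], [0.013, -0.572, -0.82, 1.251], [0.0, 0.0, 0.0, 1.0]]
side 425.55237665382407 425.55237665382407 [280.64526027 209.70582781] [[0.93, -0.266, 0.255, 0.255], [-0.367, -0.626, 0.688, -0.716], [-0.023, -0.733, -0.68, 0.856], [0.0, 0.0, 0.0, 1.0]]
wrist 329.1292830402166 329.1292830402166 [273.00733335 212.65442716] [[1.0, 0.0, -0.002, 0.55], [-0.001, -0.957, -0.292, 0.082], [-0.002, 0.292, -0.957, 0.384], [0.0, 0.0, 0.0, 1.0]]
```

View pics/scene.png

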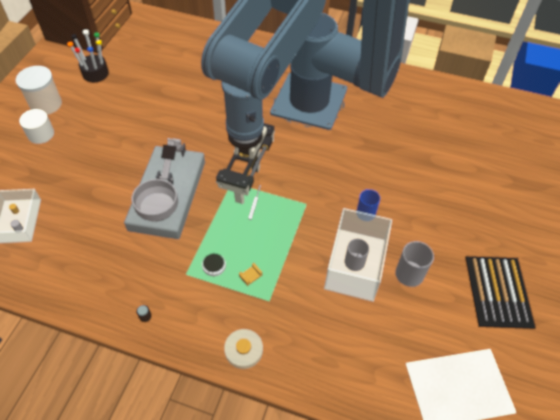

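View pics/side.png

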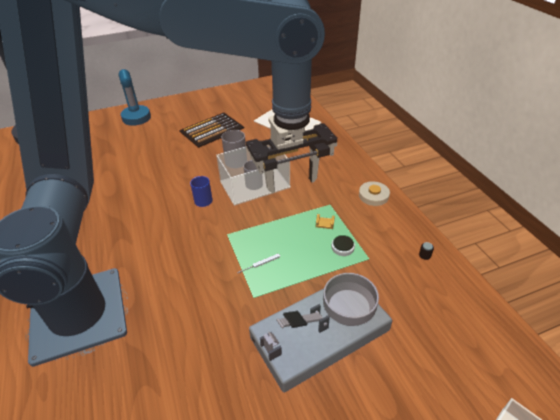

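The steel-looking cups are the small grey one in the clear box (scene 357,254; side 253,176) and the larger grey one beside the box (scene 414,264; side 233,145). There is also a blue one (scene 368,204; side 202,190). The small grey cup in the box fits: it isn't blue and it's the smaller of the two grey ones. I'll confirm this in one enlarged crop that also shows the machine.

Run:
```python
from h import *
a=cv2.imread('pics/scene.png');b=cv2.imread('pics/side.png')
def c(im,x,y,w,h): return cv2.resize(im[y:y+h,x:x+w],(400,300),interpolation=cv2.INTER_CUBIC)
o=np.vstack([np.hstack([c(a,310,180,140,105+15)if 0 else c(a,310,190,148,111),c(b,180,120,140,105)]),np.hstack([c(a,115,135,140,105),c(b,240,265,160,120)])])
cv2.imwrite('pics/crop1.png',o)
```

```text
(no output)
```

View pics/crop1.png

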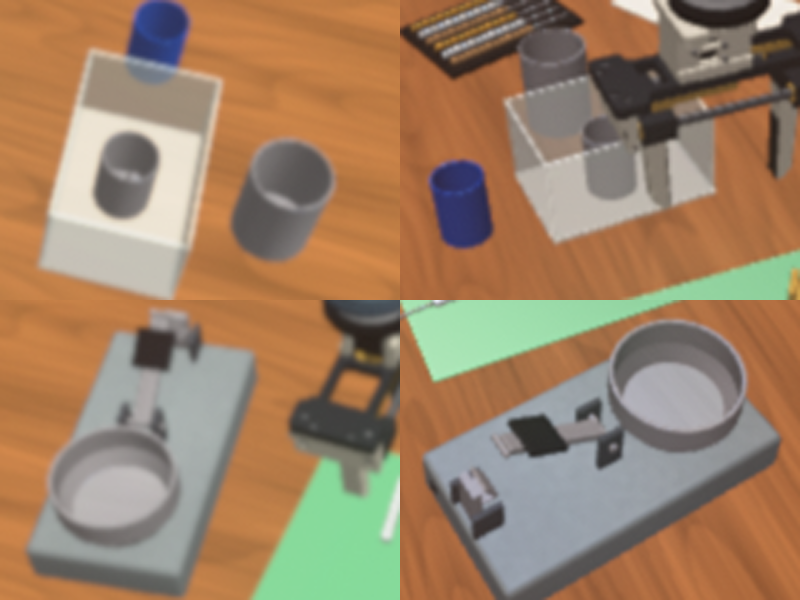

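View pics/wrist.png

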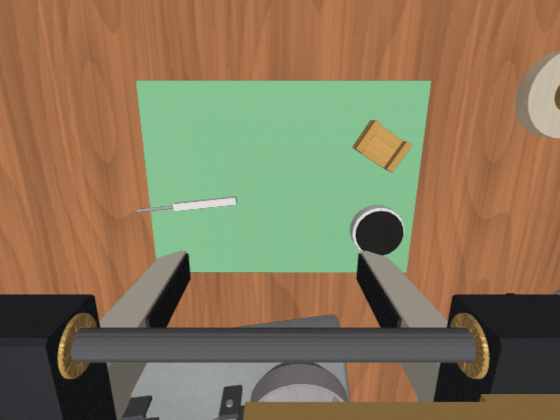

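The crop confirms it: the small grey cup, with ball glints inside, stands in the clear box, and the larger grey and blue cups are outside. The wrist view shows the mat with the screwdriver at (190,205), holder (382,146) and cushion (378,232). Next I'll work out the positions.

Run:
```python
from h import *
A=cal('scene');B=cal('side')
s=manip.read_state();W=cal('wrist',s)
S1=lambda x,y:(310+x*.37,190+y*.37); S2=lambda x,y:(180+(x-400)*.35,120+y*.35)
S3=lambda x,y:(115+x*.35,135+(y-300)*.35); S4=lambda x,y:(240+(x-400)*.4,265+(y-300)*.4)
def t(n,a,b):
    p,e=tri(ray(A,a),ray(B,b)); print(n,p.round(4),'gap',round(e,4))
t('cup rim',S1(130,156),S2(608,133))
t('bowl rim',S3(114,472),S4(678,372))
t('pad',S3(154,349),S4(537,436))
for n,q in(('fl',(115,333)),('fr',(257,352)),('bl',(30,552)),('br',(183,575))):print('mach',n,onz(A,S3(*q),.05).round(4))
for q in((90,52),(222,80),(187,247),(50,215)):print('box',onz(A,S1(*q),.105).round(4))
for q in((425,456),(510,597),(778,437)):print('mach side',onz(B,S4(*q),.05).round(4))
for n,q,z in(('mat',(137,81),.002),('mat',(430,81),.002),('mat',(157,272),.002),('mat',(408,272),.002),('cush',(378,232),.024),('hold',(382,146),.02),('drv tip',(137,210),.005),('drv end',(236,201),.009)):print(n,onz(W,q,z).round(4))
print(onz(A,(358,250),.04), onz(A,(358.1,247.7),.079))
```

```text
cup rim [0.5404 0.2909 0.0724] gap 0.0038
bowl rim [ 0.5786 -0.2546  0.099 ] gap 0.0061
pad [ 0.4396 -0.2761  0.1129] gap 0.003
mach fl [ 0.3851 -0.3547  0.05  ]
mach fr [ 0.3601 -0.2076  0.05  ]
mach bl [ 0.6552 -0.3088  0.05  ]
mach br [ 0.6314 -0.1649  0.05  ]
box [0.4588 0.2281 0.105 ]
box [0.4485 0.3544 0.105 ]
box [0.6331 0.3623 0.105 ]
box [0.6422 0.2401 0.105 ]
mach side [ 0.3597 -0.2216  0.05  ]
mach side [ 0.3813 -0.364   0.05  ]
mach side [ 0.6486 -0.3204  0.05  ]
mat [0.4016 0.1144 0.002 ]
mat [0.7187 0.1141 0.002 ]
mat [ 0.3996 -0.1145  0.002 ]
mat [ 0.7221 -0.1144  0.002 ]
cush [ 0.6712 -0.0516  0.024 ]
hold [0.6677 0.0467 0.02  ]
drv tip [ 0.3852 -0.0305  0.005 ]
drv end [ 0.5052 -0.0182  0.009 ]
[0.52473811 0.29277284 0.04      ] [0.54258646 0.29200227 0.079     ]
```

```bash
python3 -m jog '[{"y":-2,"z":-60,"hand":1},{"y":-4,"z":-120,"hand":1},{"y":-6,"z":-180,"hand":1},{"y":-8,"z":-240,"hand":1},{"y":-8,"z":-292,"hand":1},{"y":-8,"z":-292,"hand":1},{"y":-8,"z":-292,"hand":1}]'
python3 - <<'E'
from h import *
s,w=snap('wrist','w2'); print(s['eef_pos'],s['joints'].round(3))
W=cal('wrist',s)
for P in ([.542,.292,.079],[.542,.292,.011]):
    p=proj(W,P); print(p); cv2.circle(w,tuple(int(v) for v in p),4,(0,0,255),1)
cv2.imwrite('pics/w2m.png',w)
E
```

```text
[5.49535558e-01 1.19180079e-04 1.80224126e-01] [-0.203  0.259  1.536 -0.     1.348 -0.203]
[ 262.70524832 -201.00046419]
[ 265.13063969 -132.11928529]invalid input at $[0]: expected keys hand, x, y, z, rx, ry, rz
```

View pics/w2m.png

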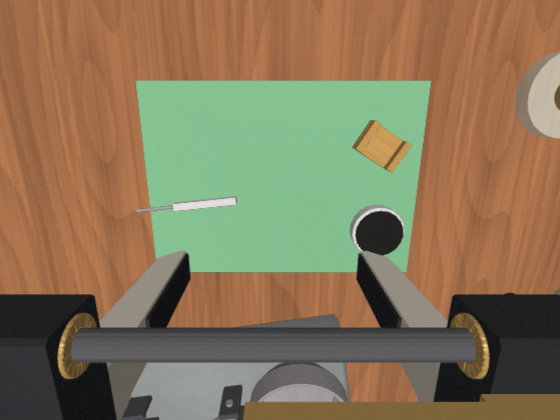

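The jog refused the call because every row needs all seven keys, so the arm did not move and the picture shows the same view as before. I'll resend it with full rows.

```bash
python3 -m jog '[{"hand":1,"x":0,"y":-2,"z":-60,"rx":0,"ry":0,"rz":0},{"hand":1,"x":0,"y":-4,"z":-120,"rx":0,"ry":0,"rz":0},{"hand":1,"x":0,"y":-6,"z":-180,"rx":0,"ry":0,"rz":0},{"hand":1,"x":0,"y":-8,"z":-240,"rx":0,"ry":0,"rz":0},{"hand":1,"x":0,"y":-8,"z":-292,"rx":0,"ry":0,"rz":0},{"hand":1,"x":0,"y":-8,"z":-292,"rx":0,"ry":0,"rz":0},{"hand":1,"x":0,"y":-8,"z":-292,"rx":0,"ry":0,"rz":0}]'
python3 - <<'E'
from h import *
s,w=snap('wrist','w3'); print(s['eef_pos'],s['joints'].round(3))
W=cal('wrist',s)
for P in ([.542,.292,.079],[.542,.292,.011]):
    p=proj(W,P); print(p); cv2.circle(w,tuple(int(v) for v in p),4,(0,0,255),1)
cv2.imwrite('pics/w3m.png',w)
E
```

```text
time_s: 1.08
eef_pos: [0.5417, 0.2916, 0.1804]
ee_rot: [1.208, 1.209, -1.21]
ft_force: [0.2, 0.1, -0.0]
width: 0.093
[0.54172971 0.29155276 0.18040176] [ 3.130e-01  3.770e-01  1.369e+00 -1.000e-03  1.397e+00  3.120e-01]
[273.73164464 200.70619068]
[273.69694154 185.53964247]
```

View pics/w3m.png

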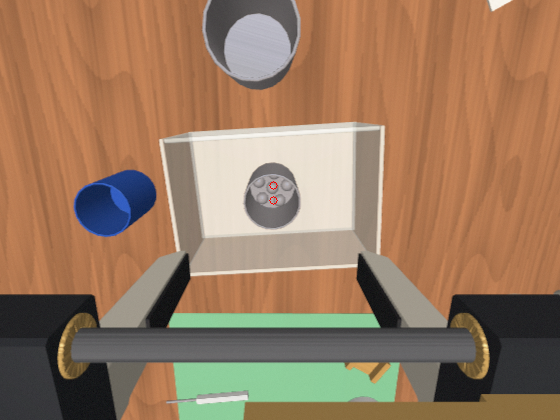

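The projected rim centre (274,201) falls on the cup's mouth (273,201), with all six balls visible inside. The fingers clear the box walls, so I'll go straight down and grip.

```bash
python3 -m jog '[{"hand":1,"x":40,"y":0,"z":0,"rx":0,"ry":0,"rz":0},{"hand":1,"x":80,"y":0,"z":0,"rx":0,"ry":0,"rz":0},{"hand":1,"x":115,"y":0,"z":0,"rx":0,"ry":0,"rz":0},{"hand":1,"x":140,"y":0,"z":0,"rx":0,"ry":0,"rz":0},{"hand":1,"x":144,"y":0,"z":0,"rx":0,"ry":0,"rz":0},{"hand":1,"x":144,"y":0,"z":0,"rx":0,"ry":0,"rz":0},{"hand":-1,"x":144,"y":0,"z":0,"rx":0,"ry":0,"rz":0},{"hand":-1,"x":144,"y":0,"z":0,"rx":0,"ry":0,"rz":0},{"hand":-1,"x":144,"y":0,"z":0,"rx":0,"ry":0,"rz":0},{"hand":-1,"x":144,"y":0,"z":0,"rx":0,"ry":0,"rz":0},{"hand":-1,"x":144,"y":0,"z":0,"rx":0,"ry":0,"rz":0},{"hand":-1,"x":144,"y":0,"z":0,"rx":0,"ry":0,"rz":0}]'
```

```text
time_s: 2.62
eef_pos: [0.5418, 0.2922, 0.037]
ee_rot: [1.209, 1.21, -1.209]
ft_force: [-2.8, 0.0, 3.9]
width: 0.0546
```

Gripped at about the cup's diameter (54.6 mm). Next is the lift, then across to the mat at about (0.53, 0.06).

```bash
python3 -m jog '[{"hand":-1,"x":-20,"y":0,"z":0,"rx":0,"ry":0,"rz":0},{"hand":-1,"x":-60,"y":0,"z":0,"rx":0,"ry":0,"rz":0},{"hand":-1,"x":-100,"y":0,"z":0,"rx":0,"ry":0,"rz":0},{"hand":-1,"x":-135,"y":0,"z":0,"rx":0,"ry":0,"rz":0},{"hand":-1,"x":-145,"y":0,"z":0,"rx":0,"ry":0,"rz":0},{"hand":-1,"x":-145,"y":0,"z":10,"rx":0,"ry":0,"rz":0},{"hand":-1,"x":-145,"y":-3,"z":50,"rx":0,"ry":0,"rz":0},{"hand":-1,"x":-145,"y":-6,"z":100,"rx":0,"ry":0,"rz":0},{"hand":-1,"x":-145,"y":-9,"z":150,"rx":0,"ry":0,"rz":0},{"hand":-1,"x":-145,"y":-12,"z":200,"rx":0,"ry":0,"rz":0},{"hand":-1,"x":-145,"y":-12,"z":225,"rx":0,"ry":0,"rz":0},{"hand":-1,"x":-145,"y":-12,"z":232,"rx":0,"ry":0,"rz":0}]'
```

```text
time_s: 4.12
eef_pos: [0.5287, 0.0581, 0.1798]
ee_rot: [1.21, 1.211, -1.214]
ft_force: [0.8, 0.9, -0.9]
width: 0.0545
```

```bash
python3 -m jog '[{"hand":-1,"x":35,"y":0,"z":0,"rx":0,"ry":0,"rz":0},{"hand":-1,"x":75,"y":0,"z":0,"rx":0,"ry":0,"rz":0},{"hand":-1,"x":110,"y":0,"z":0,"rx":0,"ry":0,"rz":0},{"hand":-1,"x":130,"y":0,"z":0,"rx":0,"ry":0,"rz":0},{"hand":-1,"x":138,"y":0,"z":0,"rx":0,"ry":0,"rz":0},{"hand":-1,"x":142,"y":0,"z":0,"rx":0,"ry":0,"rz":0},{"hand":-1,"x":144,"y":0,"z":0,"rx":0,"ry":0,"rz":0},{"hand":-1,"x":144,"y":0,"z":0,"rx":0,"ry":0,"rz":0}]'
```

```text
time_s: 5.12
eef_pos: [0.5305, 0.06, 0.0384]
ee_rot: [1.21, 1.208, -1.208]
ft_force: [-0.2, -0.3, -0.7]
width: 0.0544
```

```bash
python3 -m jog '[{"hand":-1,"x":1.5,"y":0,"z":0,"rx":0,"ry":0,"rz":0},{"hand":-1,"x":3,"y":0,"z":0,"rx":0,"ry":0,"rz":0},{"hand":-1,"x":3.5,"y":0,"z":0,"rx":0,"ry":0,"rz":0}]'
```

```text
time_s: 5.5
eef_pos: [0.5302, 0.06, 0.0349]
ee_rot: [1.21, 1.209, -1.209]
ft_force: [-2.9, 0.0, 6.2]
width: 0.0547
```

Contact with the mat is about 6 N. I'll release, retreat upward, and tilt the empty hand a little to see which way joint 4 turns.

```bash
python3 -m jog '[{"hand":1,"x":0,"y":0,"z":0,"rx":0,"ry":0,"rz":0},{"hand":1,"x":0,"y":0,"z":0,"rx":0,"ry":0,"rz":0},{"hand":1,"x":0,"y":0,"z":0,"rx":0,"ry":0,"rz":0},{"hand":1,"x":-40,"y":0,"z":0,"rx":0,"ry":0,"rz":0},{"hand":1,"x":-90,"y":0,"z":0,"rx":0,"ry":0,"rz":0},{"hand":1,"x":-120,"y":0,"z":20,"rx":0,"ry":0,"rz":0},{"hand":1,"x":-130,"y":0,"z":40,"rx":0,"ry":0.18,"rz":0},{"hand":1,"x":-130,"y":0,"z":60,"rx":0,"ry":0.36,"rz":0},{"hand":1,"x":-130,"y":0,"z":60,"rx":0,"ry":0.4,"rz":0}]'
python3 - <<'E'
from h import *
s=manip.read_state(); T=R.from_rotvec(s['ee_rot']).as_matrix(); print(s['joints'].round(3)); print(T.round(2))
E
```

```text
time_s: 6.62
eef_pos: [0.5304, -0.0044, 0.1636]
ee_rot: [1.505, 1.495, -0.996]
ft_force: [0.6, 0.3, -0.4]
width: 0.0933
[-0.5    0.303  1.599  0.354  1.446 -0.574]
[[ 0.    1.   -0.01]
 [ 0.39 -0.01 -0.92]
 [-0.92 -0.   -0.39]]
```

```bash
python3 -m jog '[{"hand":1,"x":0,"y":0,"z":0,"rx":0,"ry":0.16,"rz":0},{"hand":1,"x":10,"y":0,"z":5,"rx":0,"ry":0.33,"rz":0},{"hand":1,"x":40,"y":0,"z":10,"rx":0,"ry":0.49,"rz":0},{"hand":1,"x":70,"y":0,"z":15,"rx":0,"ry":0.647,"rz":0},{"hand":1,"x":92,"y":0,"z":17,"rx":0,"ry":0.647,"rz":0},{"hand":1,"x":92,"y":0,"z":17,"rx":0,"ry":0.647,"rz":0},{"hand":1,"x":92,"y":0,"z":17,"rx":0,"ry":0.647,"rz":0}]'
python3 - <<'E'
from h import *
s,w=snap('wrist'); _,b=snap('side'); T=R.from_rotvec(s['ee_rot']).as_matrix(); print(s['eef_pos'],s['joints'].round(3)); print(T.round(3))
KW=cal('wrist',s);KB=cal('side')
for im,k in((w,KW),(b,KB)):
    for P in([.530,.06,.077],[.530,.06,.002]):
        cv2.circle(im,tuple(int(v) for v in proj(k,P)),3,(0,0,255),1)
cv2.imwrite('pics/p7.png',cv2.resize(np.hstack([w,b]),(800,300)))
d=np.array([.53,.0765,.0375])-s['eef_pos'];print((T.T@d*1000).round(1))
E
```

```text
time_s: 7.5
eef_pos: [0.5309, 0.0206, 0.0753]
ee_rot: [1.921, 1.924, -0.516]
ft_force: [0.5, -0.0, 0.9]
width: 0.0932
[0.53090108 0.02063585 0.07532814] [-0.733  0.725  1.626  0.698  1.627 -1.018]
[[-0.     1.     0.005]
 [ 0.864  0.002 -0.504]
 [-0.504  0.004 -0.864]]
[67.3 -0.9  4.5]
```

View pics/p7.png

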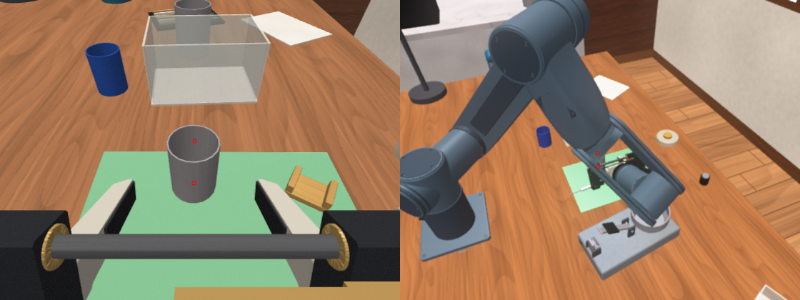

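The cup stands upright on the mat with its mouth at (193,144) in the left panel, near the projected (194,141) and midway between the fingers. I'll advance along the tool axis and grip.

```bash
python3 -m jog '[{"hand":1,"x":15,"y":-1,"z":3,"rx":0,"ry":0,"rz":0},{"hand":1,"x":30,"y":-1,"z":4,"rx":0,"ry":0,"rz":0},{"hand":1,"x":45,"y":-1,"z":4,"rx":0,"ry":0,"rz":0},{"hand":1,"x":60,"y":-1,"z":4,"rx":0,"ry":0,"rz":0},{"hand":1,"x":66,"y":-1,"z":4,"rx":0,"ry":0,"rz":0},{"hand":1,"x":66,"y":-1,"z":4,"rx":0,"ry":0,"rz":0},{"hand":1,"x":66,"y":-1,"z":4,"rx":0,"ry":0,"rz":0}]'
python3 - <<'E'
from h import *
s=manip.read_state(); T=R.from_rotvec(s['ee_rot']).as_matrix(); print((s['eef_pos']-.019*T[:,0]).round(4),s['joints'].round(3))
E
```

```text
time_s: 8.48
eef_pos: [0.5293, 0.0749, 0.0366]
ee_rot: [1.927, 1.926, -0.516]
ft_force: [1.1, -0.0, 0.8]
width: 0.0929
[0.5293 0.0585 0.0461] [-0.667  0.759  1.71   0.75   1.513 -1.058]
```

```bash
python3 -m jog '[{"hand":-1,"x":0,"y":0,"z":0,"rx":0,"ry":0,"rz":0},{"hand":-1,"x":0,"y":0,"z":0,"rx":0,"ry":0,"rz":0},{"hand":-1,"x":0,"y":0,"z":0,"rx":0,"ry":0,"rz":0},{"hand":-1,"x":0,"y":0,"z":0,"rx":0,"ry":0,"rz":0},{"hand":-1,"x":0,"y":0,"z":0,"rx":0,"ry":0,"rz":0},{"hand":-1,"x":-10,"y":0,"z":-17,"rx":0,"ry":0,"rz":0},{"hand":-1,"x":-25,"y":0,"z":-43,"rx":0,"ry":0,"rz":0},{"hand":-1,"x":-45,"y":0,"z":-78,"rx":0,"ry":0,"rz":0},{"hand":-1,"x":-65,"y":0,"z":-112,"rx":0,"ry":0,"rz":0},{"hand":-1,"x":-70,"y":0,"z":-120,"rx":0,"ry":0,"rz":0},{"hand":-1,"x":-70,"y":0,"z":-120,"rx":0,"ry":0,"rz":0}]'
python3 - <<'E'
from h import *
s=manip.read_state(); T=R.from_rotvec(s['ee_rot']).as_matrix(); print((s['eef_pos']-.019*T[:,0]).round(4),s['joints'].round(3))
E
```

```text
time_s: 9.85
eef_pos: [0.529, 0.0746, 0.1756]
ee_rot: [1.926, 1.925, -0.517]
ft_force: [-1.0, 1.1, -2.1]
width: 0.0458
[0.529  0.0581 0.1851] [-0.667  0.546  1.656  0.756  1.707 -0.877]
```

Run:
```python
from h import *
s,w=snap('wrist'); _,b=snap('scene')
cv2.imwrite('pics/p8.png',np.hstack([cv2.resize(w,(400,300)),cv2.resize(b[140:320,120:360],(400,300))]))
```

```text
(no output)
```

View pics/p8.png

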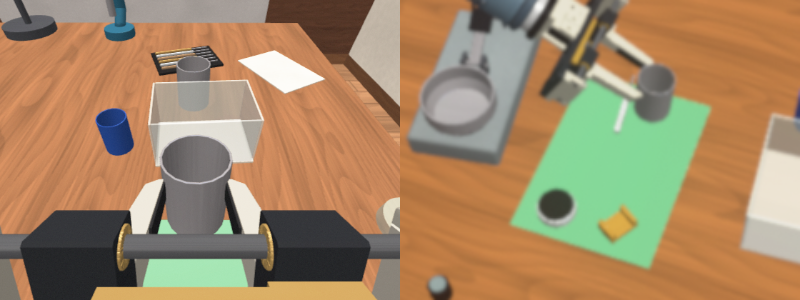

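The new grip reads 45.8 mm wide, less than the 56 mm cup. The picture (left panel, cup at 197,190) shows the cup held near the fingertips, with the pads behind its diameter. That is too weak for pouring, so I'll set it down, open, go further in and grip again.

```bash
python3 -m jog '[{"hand":-1,"x":20,"y":0,"z":35,"rx":0,"ry":0,"rz":0},{"hand":-1,"x":40,"y":0,"z":69,"rx":0,"ry":0,"rz":0},{"hand":-1,"x":57,"y":0,"z":98,"rx":0,"ry":0,"rz":0},{"hand":-1,"x":65,"y":0,"z":112,"rx":0,"ry":0,"rz":0},{"hand":-1,"x":69,"y":0,"z":118,"rx":0,"ry":0,"rz":0},{"hand":-1,"x":70,"y":0,"z":120,"rx":0,"ry":0,"rz":0},{"hand":-1,"x":70,"y":0,"z":120,"rx":0,"ry":0,"rz":0}]'
```

```text
time_s: 10.82
eef_pos: [0.5291, 0.0749, 0.0383]
ee_rot: [1.927, 1.927, -0.514]
ft_force: [-2.0, -2.5, 2.9]
width: 0.0458
```

```bash
python3 -m jog '[{"hand":-1,"x":0.5,"y":0,"z":1,"rx":0,"ry":0,"rz":0},{"hand":1,"x":0.5,"y":0,"z":1,"rx":0,"ry":0,"rz":0},{"hand":1,"x":0.5,"y":0,"z":1,"rx":0,"ry":0,"rz":0},{"hand":1,"x":0.5,"y":0,"z":1,"rx":0,"ry":0,"rz":0},{"hand":1,"x":0.5,"y":0,"z":1,"rx":0,"ry":0,"rz":0}]'
python3 - <<'E'
from h import *
s,w=snap('wrist'); s2,b=snap('scene')
print(s['width'],s['eef_pos'],cal('wrist',s)[1].round(3).tolist())
np.save('pics/s9.npy',np.r_[s['eef_pos'],s['ee_rot']])
cv2.imwrite('pics/p9w.png',w);cv2.imwrite('pics/p9s.png',b)
cv2.imwrite('pics/p9.png',np.hstack([cv2.resize(w[120:360,120:440],(400,300)),cv2.resize(b[150:255,215:355],(400,300),interpolation=cv2.INTER_CUBIC)]))
E
```

```text
time_s: 11.45
eef_pos: [0.529, 0.0755, 0.0354]
ee_rot: [1.927, 1.927, -0.516]
ft_force: [-0.4, 0.7, -0.9]
width: 0.0814
0.08141931715542759 [0.52898343 0.07545714 0.03539032] [[1.0, -0.001, -0.0, 0.529], [-0.0, -0.731, 0.682, -0.06], [-0.001, -0.682, -0.731, 0.208], [0.0, 0.0, 0.0, 1.0]]
```

View pics/p9.png

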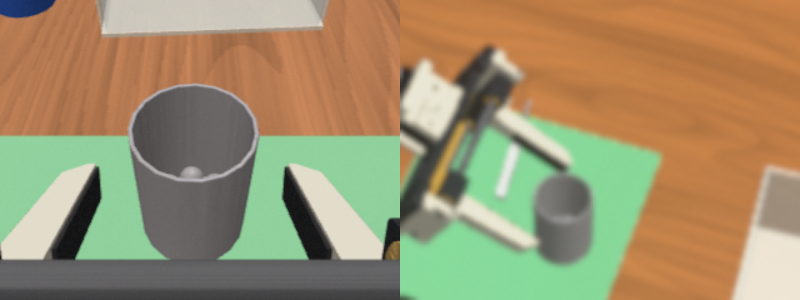

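The cup stands upright with balls inside, but it sits ahead of the fingertips. I'll measure where it is.

Run:
```python
from h import *
v=np.load('pics/s9.npy');s={'eef_pos':v[:3],'ee_rot':v[3:]};W=cal('wrist',s);A=cal('scene')
a,b=(275.6,224.8),(272.1,219.3)
print(onz(W,a,.077),onz(A,b,.077),tri(ray(W,a),ray(A,b)))
# base bottom edge seen from wrist ~ (193,258) crop
print(onz(W,(120+193*.8,120+258*.8),.002), 'near edge of cup')
print('tips',proj(W,v[:3]))
```

```text
[0.53027063 0.05364875 0.077     ] [0.53176722 0.05871885 0.077     ] (array([0.52983369, 0.05761871, 0.07299652]), np.float64(0.0012218829025359137))
[0.52973492 0.03155908 0.002     ] near edge of cup
tips [273.16513251 241.00093784]
```

```bash
python3 -m jog '[{"hand":1,"x":0,"y":1,"z":0,"rx":0,"ry":0,"rz":0},{"hand":1,"x":6,"y":1,"z":0,"rx":0,"ry":0,"rz":0},{"hand":1,"x":12,"y":1,"z":0,"rx":0,"ry":0,"rz":0},{"hand":1,"x":16,"y":1,"z":0,"rx":0,"ry":0,"rz":0},{"hand":1,"x":16,"y":1,"z":0,"rx":0,"ry":0,"rz":0},{"hand":-1,"x":16,"y":1,"z":0,"rx":0,"ry":0,"rz":0},{"hand":-1,"x":16,"y":1,"z":0,"rx":0,"ry":0,"rz":0},{"hand":-1,"x":16,"y":1,"z":0,"rx":0,"ry":0,"rz":0},{"hand":-1,"x":16,"y":1,"z":0,"rx":0,"ry":0,"rz":0},{"hand":-1,"x":16,"y":1,"z":0,"rx":0,"ry":0,"rz":0},{"hand":-1,"x":16,"y":1,"z":0,"rx":0,"ry":0,"rz":0}]'
```

```text
time_s: 12.92
eef_pos: [0.5301, 0.0891, 0.0275]
ee_rot: [1.927, 1.927, -0.516]
ft_force: [-0.2, 0.7, 0.0]
width: 0.0555
```

Now it's 55.5 mm, a full-diameter grip. I'll compute the pour path as poses of the gripped point G, which lies about 36 mm behind the TCP.

```bash
cat >> h.py <<'E'
def rows(path,s=None,g=.036):
    """path: (Gx,Gy,Gz,phi) phi=tilt from down toward +y -> shifts in tool axes, ry"""
    s=s or manip.read_state(); T=R.from_rotvec(s['ee_rot']).as_matrix(); p0=np.array(s['eef_pos'])
    ph0=np.arctan2(T[1,0],-T[2,0]); print('phi0',round(ph0,3),'G',(p0-g*T[:,0]).round(4))
    for x,y,z,ph in path:
        t=np.array([x,y,z])+g*np.array([0,np.sin(ph),-np.cos(ph)]); print((T.T@(t-p0)*1000).round(),'ry',round(ph-ph0,2))
E
python3 - <<'E'
from h import *
rows([(.53,.058,.08,1.04),(.53,.058,.13,1.04),(.53,.05,.18,1.04),(.535,.02,.195,1.0),(.54,-.03,.195,.9),(.55,-.08,.195,.8),(.56,-.13,.195,.7),(.57,-.18,.195,.6),(.575,-.23,.195,.5),(.58,-.26,.195,.4),(.58,-.277,.19,.3),(.58,-.277,.185,.2)])
E
```

```text
phi0 1.047 G [0.53   0.0579 0.0455]
[-17.  -0. -30.] ry -0.01
[-42.  -0. -73.] ry -0.01
[ -74.   -0. -112.] ry -0.01
[-108.    5. -109.] ry -0.05
[-151.   10.  -80.] ry -0.15
[-195.   20.  -52.] ry -0.25
[-240.   30.  -23.] ry -0.35
[-284.   40.    5.] ry -0.45
[-329.   45.   33.] ry -0.55
[-357.   50.   51.] ry -0.65
[-372.   50.   67.] ry -0.75
[-372.   50.   74.] ry -0.85
```

```bash
python3 -m jog '[{"hand":-1,"x":-17,"y":0,"z":-30,"rx":0,"ry":0,"rz":0},{"hand":-1,"x":-42,"y":0,"z":-73,"rx":0,"ry":0,"rz":0},{"hand":-1,"x":-74,"y":0,"z":-112,"rx":0,"ry":0,"rz":0},{"hand":-1,"x":-108,"y":5,"z":-109,"rx":0,"ry":-0.05,"rz":0},{"hand":-1,"x":-151,"y":10,"z":-80,"rx":0,"ry":-0.15,"rz":0},{"hand":-1,"x":-195,"y":20,"z":-52,"rx":0,"ry":-0.25,"rz":0},{"hand":-1,"x":-240,"y":30,"z":-23,"rx":0,"ry":-0.35,"rz":0},{"hand":-1,"x":-284,"y":40,"z":5,"rx":0,"ry":-0.45,"rz":0},{"hand":-1,"x":-329,"y":45,"z":33,"rx":0,"ry":-0.55,"rz":0},{"hand":-1,"x":-357,"y":50,"z":51,"rx":0,"ry":-0.65,"rz":0},{"hand":-1,"x":-372,"y":50,"z":67,"rx":0,"ry":-0.75,"rz":0},{"hand":-1,"x":-372,"y":50,"z":74,"rx":0,"ry":-0.85,"rz":0}]'
python3 - <<'E'
from h import *
print(manip.read_state()['joints'].round(3))
s,w=snap('wrist'); _,b=snap('scene')
KA=cal('scene')
for P in([.58,-.251,.1],[.58,-.251,.054]): cv2.circle(b,tuple(int(v) for v in proj(KA,P)),2,(0,0,255),1)
cv2.imwrite('pics/p10.png',np.hstack([cv2.resize(w,(400,300)),cv2.resize(b[120:260,100:287],(400,300),interpolation=cv2.INTER_CUBIC)]))
rows([(.58,-.277,.18,.05),(.58,-.277,.17,-.1),(.58,-.277,.16,-.25),(.58,-.277,.155,-.37),(.58,-.277,.15,-.47),(.58,-.277,.15,-.57),(.58,-.277,.15,-.67),(.58,-.277,.15,-.77),(.58,-.277,.15,-.87),(.58,-.277,.15,-.97),(.58,-.277,.15,-1.07)])
E
```

```text
time_s: 14.42
eef_pos: [0.5796, -0.2719, 0.1485]
ee_rot: [1.352, 1.35, -1.113]
ft_force: [0.8, 0.8, -1.1]
width: 0.0555
[-0.707  0.512  1.254  0.147  1.503 -0.725]
phi0 0.197 G [ 0.5798 -0.2748  0.1848]
[4. 0. 8.] ry -0.15
[13.  0. 16.] ry -0.3
[20.  0. 23.] ry -0.45
[23.  0. 27.] ry -0.57
[26.  0. 31.] ry -0.67
[24.  0. 34.] ry -0.77
[21.  0. 36.] ry -0.87
[18.  0. 39.] ry -0.97
[15.  0. 40.] ry -1.07
[12.  0. 42.] ry -1.17
[ 8.  0. 43.] ry -1.27
```

View pics/p10.png

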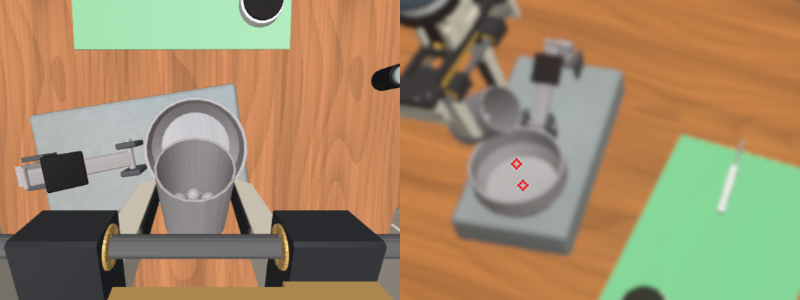

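The cup is tipped about 50° with its balls still in it, and its axis is lined up with the bowl in x. The projected rim centre (516,163) coincides with the bowl's rim ellipse centre (about 518,163). Now I'll pour.

```bash
python3 -m jog '[{"hand":-1,"x":4,"y":0,"z":8,"rx":0,"ry":-0.15,"rz":0},{"hand":-1,"x":13,"y":0,"z":16,"rx":0,"ry":-0.3,"rz":0},{"hand":-1,"x":20,"y":0,"z":23,"rx":0,"ry":-0.45,"rz":0},{"hand":-1,"x":23,"y":0,"z":27,"rx":0,"ry":-0.57,"rz":0},{"hand":-1,"x":26,"y":0,"z":31,"rx":0,"ry":-0.67,"rz":0},{"hand":-1,"x":24,"y":0,"z":34,"rx":0,"ry":-0.77,"rz":0},{"hand":-1,"x":21,"y":0,"z":36,"rx":0,"ry":-0.87,"rz":0},{"hand":-1,"x":18,"y":0,"z":39,"rx":0,"ry":-0.97,"rz":0},{"hand":-1,"x":15,"y":0,"z":40,"rx":0,"ry":-1.07,"rz":0},{"hand":-1,"x":12,"y":0,"z":42,"rx":0,"ry":-1.17,"rz":0},{"hand":-1,"x":8,"y":0,"z":43,"rx":0,"ry":-1.27,"rz":0},{"hand":-1,"x":8,"y":0,"z":43,"rx":0,"ry":-1.27,"rz":0}]'
python3 - <<'E'
from h import *
s=manip.read_state();print(s['joints'].round(3))
rows([(.58,-.277,.15,-1.17),(.58,-.277,.15,-1.27)])
E
```

```text
time_s: 16.02
eef_pos: [0.5827, -0.3029, 0.1349]
ee_rot: [0.4, 0.412, -1.549]
ft_force: [0.4, 0.1, -1.5]
width: 0.055
[-0.106  0.602  1.694 -1.217  1.178  0.618]
phi0 -1.054 G [ 0.5834 -0.2716  0.1527]
[ 6. -3.  4.] ry -0.12
[ 5. -3.  8.] ry -0.22
```

```bash
python3 -m jog '[{"hand":-1,"x":0,"y":0,"z":0,"rx":0,"ry":0,"rz":0},{"hand":-1,"x":0,"y":0,"z":0,"rx":0,"ry":0,"rz":0},{"hand":-1,"x":0,"y":0,"z":0,"rx":0,"ry":0,"rz":0}]'
python3 - <<'E'
from h import *
_,b=snap('scene'); _,c=snap('side')
cv2.imwrite('pics/p11.png',np.hstack([cv2.resize(c[240:345,290:430],(400,300),interpolation=cv2.INTER_CUBIC),cv2.resize(b[120:260,100:287],(400,300),interpolation=cv2.INTER_CUBIC)]))
E
```

```text
time_s: 16.4
eef_pos: [0.5831, -0.3045, 0.1381]
ee_rot: [0.403, 0.406, -1.548]
ft_force: [0.7, 1.6, -1.6]
width: 0.0556
```

View pics/p11.png

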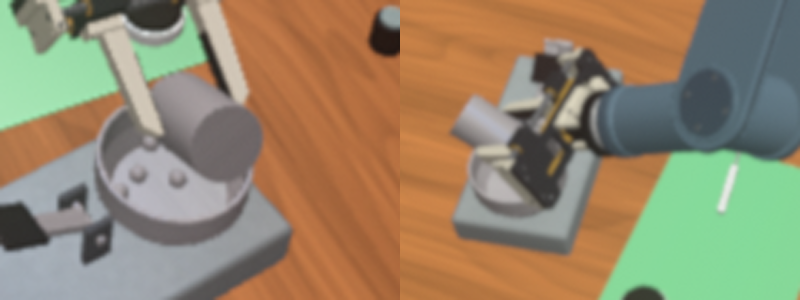

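At least four balls are visible in the bowl, in the left panel at about (138,174), (177,180), (124,191) and (150,143). I'll give the cup a short shake and then turn it back up over the bowl.

```bash
python3 -m jog '[{"hand":-1,"x":0,"y":0,"z":8,"rx":0,"ry":0.05,"rz":0},{"hand":-1,"x":0,"y":0,"z":0,"rx":0,"ry":0,"rz":0},{"hand":-1,"x":0,"y":0,"z":8,"rx":0,"ry":0.05,"rz":0},{"hand":-1,"x":0,"y":0,"z":0,"rx":0,"ry":0,"rz":0},{"hand":-1,"x":0,"y":0,"z":0,"rx":0,"ry":0,"rz":0}]'
python3 - <<'E'
from h import *
rows([(.58,-.275,.155,-.9),(.58,-.275,.16,-.75),(.58,-.275,.17,-.6),(.58,-.275,.18,-.45),(.58,-.275,.19,-.3),(.58,-.275,.2,-.15),(.58,-.275,.2,0),(.58,-.275,.2,.15),(.58,-.275,.2,.3)])
E
```

```text
time_s: 17.12
eef_pos: [0.5825, -0.3033, 0.136]
ee_rot: [0.4, 0.41, -1.548]
ft_force: [0.2, 1.1, -0.4]
width: 0.0555
phi0 -1.055 G [ 0.583  -0.2719  0.1537]
[ 2. -2. -3.] ry 0.16
[-2. -2. -4.] ry 0.31
[-9. -3. -0.] ry 0.46
[-17.  -3.   4.] ry 0.61
[-25.  -3.   8.] ry 0.76
[-34.  -3.  13.] ry 0.91
[-38.  -3.  10.] ry 1.06
[-43.  -3.   8.] ry 1.21
[-48.  -3.   7.] ry 1.36
```

```bash
python3 -m jog '[{"hand":-1,"x":2,"y":-2,"z":-3,"rx":0,"ry":0.16,"rz":0},{"hand":-1,"x":-2,"y":-2,"z":-4,"rx":0,"ry":0.31,"rz":0},{"hand":-1,"x":-9,"y":-3,"z":0,"rx":0,"ry":0.46,"rz":0},{"hand":-1,"x":-17,"y":-3,"z":4,"rx":0,"ry":0.61,"rz":0},{"hand":-1,"x":-25,"y":-3,"z":8,"rx":0,"ry":0.76,"rz":0},{"hand":-1,"x":-34,"y":-3,"z":13,"rx":0,"ry":0.91,"rz":0},{"hand":-1,"x":-38,"y":-3,"z":10,"rx":0,"ry":1.06,"rz":0},{"hand":-1,"x":-43,"y":-3,"z":8,"rx":0,"ry":1.21,"rz":0},{"hand":-1,"x":-48,"y":-3,"z":7,"rx":0,"ry":1.36,"rz":0},{"hand":-1,"x":-48,"y":-3,"z":7,"rx":0,"ry":1.36,"rz":0}]'
python3 - <<'E'
from h import *
s,w=snap('wrist'); _,b=snap('scene'); _,c=snap('side'); 
f=lambda im,W,H:cv2.resize(im,(W,H),interpolation=cv2.INTER_CUBIC)
cv2.imwrite('pics/p12.png',np.vstack([np.hstack([f(c[250:340,300:420],400,300),f(b[155:230,115:215],400,300)]),np.hstack([f(w[120:330,140:420],400,300),f(w,400,300)])]))
np.save('pics/s12.npy',np.r_[s['eef_pos'],s['ee_rot']])
print(s['joints'].round(3))
rows([(.58,-.25,.2,.4)])
E
```

```text
time_s: 18.38
eef_pos: [0.5797, -0.2688, 0.1655]
ee_rot: [1.44, 1.426, -1.068]
ft_force: [-0.2, 0.2, -1.9]
width: 0.0553
[-0.75   0.551  1.176  0.218  1.627 -0.743]
phi0 0.301 G [ 0.581  -0.2758  0.2017]
[  9.  -1. -28.] ry 0.1
```

View pics/p12.png

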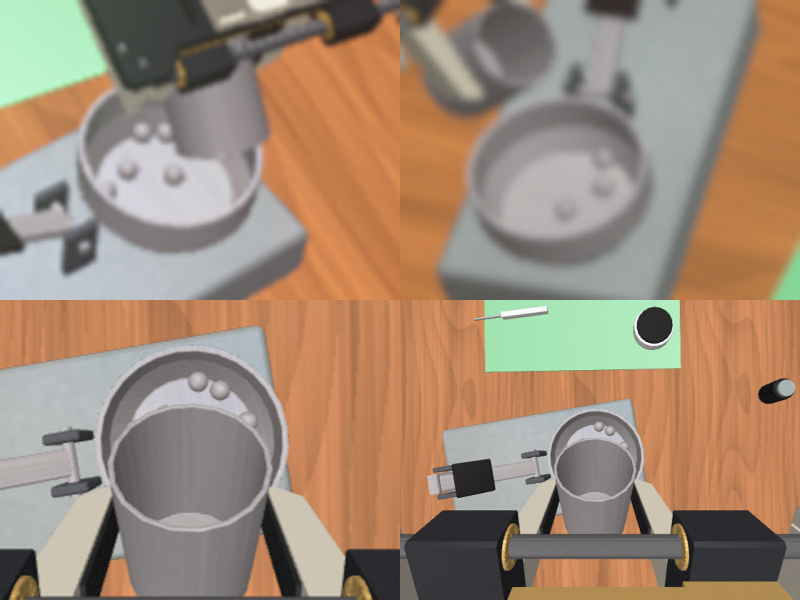

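The cup is empty: its floor shows no balls. The bowl holds balls in the side panel at (143,131), (165,131), (127,168), (174,173) and (110,190), with a likely sixth at about (222,156) against the cup's edge. I'll count them numerically once the arm is clear. Next I'll stand the cup back on the mat.

Run:
```python
from h import *
rows([(.58,-.25,.2,.4),(.575,-.21,.2,.5),(.57,-.16,.195,.6),(.56,-.11,.195,.7),(.55,-.06,.195,.8),(.54,-.01,.195,.9),(.535,.03,.195,1.0),(.53,.058,.18,1.047),(.53,.058,.13,1.047),(.53,.058,.09,1.047),(.53,.058,.065,1.047),(.53,.058,.055,1.047)])
```

```text
phi0 0.301 G [ 0.581  -0.2758  0.2017]
[  9.  -1. -28.] ry 0.1
[ 20.  -7. -69.] ry 0.2
[  39.  -12. -119.] ry 0.3
[  53.  -23. -170.] ry 0.4
[  66.  -34. -221.] ry 0.5
[  79.  -44. -271.] ry 0.6
[  89.  -50. -312.] ry 0.7
[ 110.  -55. -336.] ry 0.75
[ 158.  -55. -321.] ry 0.75
[ 196.  -55. -309.] ry 0.75
[ 220.  -54. -302.] ry 0.75
[ 230.  -54. -299.] ry 0.75
```

```bash
python3 -m jog '[{"hand":-1,"x":9,"y":-1,"z":-28,"rx":0,"ry":0.1,"rz":0},{"hand":-1,"x":20,"y":-7,"z":-69,"rx":0,"ry":0.2,"rz":0},{"hand":-1,"x":39,"y":-12,"z":-119,"rx":0,"ry":0.3,"rz":0},{"hand":-1,"x":53,"y":-23,"z":-170,"rx":0,"ry":0.4,"rz":0},{"hand":-1,"x":66,"y":-34,"z":-221,"rx":0,"ry":0.5,"rz":0},{"hand":-1,"x":79,"y":-44,"z":-271,"rx":0,"ry":0.6,"rz":0},{"hand":-1,"x":89,"y":-50,"z":-312,"rx":0,"ry":0.7,"rz":0},{"hand":-1,"x":110,"y":-55,"z":-336,"rx":0,"ry":0.746,"rz":0},{"hand":-1,"x":158,"y":-55,"z":-321,"rx":0,"ry":0.746,"rz":0},{"hand":-1,"x":196,"y":-55,"z":-309,"rx":0,"ry":0.746,"rz":0},{"hand":-1,"x":220,"y":-54,"z":-302,"rx":0,"ry":0.746,"rz":0},{"hand":-1,"x":230,"y":-54,"z":-299,"rx":0,"ry":0.746,"rz":0}]'
python3 - <<'E'
from h import *
s,w=snap('wrist');s,w=snap('wrist','w13');T=R.from_rotvec(s['ee_rot']).as_matrix();print(T.round(3),s['eef_pos'])
rows([(.53,.058,.0465,1.047)])
E
```

```text
time_s: 20.02
eef_pos: [0.5299, 0.091, 0.0368]
ee_rot: [1.939, 1.924, -0.526]
ft_force: [0.3, -0.3, -1.5]
width: 0.0551
[[ 0.005  1.    -0.012]
 [ 0.867 -0.01  -0.499]
 [-0.499 -0.008 -0.867]] [0.5298996  0.09073047 0.03629397]
phi0 1.049 G [0.53   0.0592 0.0553]
[ 3. -0.  8.] ry -0.0
```

```bash
python3 -m jog '[{"hand":-1,"x":2,"y":0,"z":3.5,"rx":0,"ry":0,"rz":0},{"hand":-1,"x":4,"y":0,"z":7,"rx":0,"ry":0,"rz":0},{"hand":-1,"x":4.5,"y":0,"z":8,"rx":0,"ry":0,"rz":0},{"hand":-1,"x":5,"y":0,"z":8.6,"rx":0,"ry":0,"rz":0},{"hand":-1,"x":5,"y":0,"z":8.6,"rx":0,"ry":0,"rz":0}]'
```

```text
time_s: 20.75
eef_pos: [0.5307, 0.0894, 0.0278]
ee_rot: [1.944, 1.921, -0.525]
ft_force: [0.5, -0.3, 0.7]
width: 0.0555
```

```bash
python3 -m jog '[{"hand":1,"x":0,"y":0,"z":0,"rx":0,"ry":0,"rz":0},{"hand":1,"x":0,"y":0,"z":0,"rx":0,"ry":0,"rz":0},{"hand":1,"x":0,"y":0,"z":0,"rx":0,"ry":0,"rz":0},{"hand":1,"x":0,"y":0,"z":0,"rx":0,"ry":0,"rz":0},{"hand":1,"x":-20,"y":0,"z":0,"rx":0,"ry":0,"rz":0},{"hand":1,"x":-50,"y":0,"z":0,"rx":0,"ry":0,"rz":0},{"hand":1,"x":-90,"y":0,"z":0,"rx":0,"ry":0,"rz":0},{"hand":1,"x":-120,"y":0,"z":-30,"rx":0,"ry":-0.1,"rz":0},{"hand":1,"x":-150,"y":0,"z":-60,"rx":0,"ry":-0.25,"rz":0},{"hand":-1,"x":-170,"y":0,"z":-80,"rx":0,"ry":-0.4,"rz":0},{"hand":-1,"x":-170,"y":0,"z":-80,"rx":0,"ry":-0.55,"rz":0},{"hand":-1,"x":-170,"y":0,"z":-80,"rx":0,"ry":-0.7,"rz":0}]'
python3 - <<'E'
from h import *
s,w=snap('wrist','w14');_,b=snap('scene','s14');_,c=snap('side','d14')
T=R.from_rotvec(s['ee_rot']).as_matrix();print(s['joints'].round(3),T.round(2))
# balls in bowl: side crop, look for bright blobs
A=cal('scene');B=cal('side')
g=cv2.cvtColor(cv2.resize(c[255:330,310:390],None,fx=8,fy=8,interpolation=cv2.INTER_CUBIC),cv2.COLOR_BGR2GRAY)
ci=cv2.HoughCircles(cv2.GaussianBlur(g,(9,9),2),cv2.HOUGH_GRADIENT,1,40,param1=60,param2=14,minRadius=18,maxRadius=36)
if ci is not None:
  for x,y,r in ci[0]:
    P=onz(B,(310+x/8-.5,255+y/8-.5),.061); d=np.hypot(P[0]-.58,P[1]+.251); print(P[:2].round(3),round(r,1),'d',d.round(3))
# cup check: grey-on-green contour in scene & wrist cup position
for n,k,im in(('scene',A,b),('side',B,c)):print(n,proj(k,[.53,.058,.077]).round(),im[tuple(proj(k,[.53,.058,.04]).astype(int)[::-1])])
E
```

```text
time_s: 22.25
eef_pos: [0.5309, -0.0201, 0.1837]
ee_rot: [1.47, 1.451, -1.04]
ft_force: [-0.6, 0.2, -1.4]
width: 0.0675
[-0.488  0.278  1.56   0.304  1.472 -0.528] [[ 0.    1.   -0.02]
 [ 0.34 -0.02 -0.94]
 [-0.94 -0.   -0.34]]
scene [272. 219.] [146 148 149]
side [277. 215.] [ 99 104 106]
```

Run:
```python
from h import *
v=np.load('pics/s12.npy');W=cal('wrist',{'eef_pos':v[:3],'ee_rot':v[3:]})
print('pad',onz(W,(100.8,247.8),.12)); 
print(rows([(.500,-.08,.20,.17),(.47,-.18,.19,0),(.437,-.276,.17,0)],g=0))
```

```text
pad [ 0.43973986 -0.27572151  0.12      ]
phi0 0.349 G [ 0.5306 -0.0173  0.1837]
[-37. -30.  54.] ry -0.18
[-62. -59. 151.] ry -0.35
[-76. -91. 249.] ry -0.35
None
```

```bash
python3 -m jog '[{"hand":-1,"x":-30,"y":-20,"z":40,"rx":0,"ry":-0.15,"rz":0},{"hand":-1,"x":-45,"y":-40,"z":90,"rx":0,"ry":-0.3,"rz":0},{"hand":-1,"x":-62,"y":-59,"z":150,"rx":0,"ry":-0.35,"rz":0},{"hand":-1,"x":-70,"y":-75,"z":200,"rx":0,"ry":-0.35,"rz":0},{"hand":-1,"x":-76,"y":-91,"z":249,"rx":0,"ry":-0.35,"rz":0},{"hand":-1,"x":-76,"y":-91,"z":249,"rx":0,"ry":-0.35,"rz":0},{"hand":-1,"x":-76,"y":-91,"z":249,"rx":0,"ry":-0.35,"rz":0}]'
python3 - <<'E'
from h import *
s,w=snap('wrist','w15');_,b=snap('scene','s15');_,c=snap('side','d15')
T=R.from_rotvec(s['ee_rot']).as_matrix();print(s['joints'].round(3),T.round(3),s['width'])
A=cal('scene');B=cal('side')
def mask(im,k,cx=.58,cy=-.251):
    m=np.zeros(im.shape[:2],np.uint8); pts=np.array([proj(k,[cx+.05*np.cos(t),cy+.05*np.sin(t),.06]) for t in np.linspace(0,6.28,40)]);cv2.fillPoly(m,[pts.astype(np.int32)],255);return m,pts
# balls are darker than the floor: background-subtract against the floor's median
for n,im,k in(('scene',b,A),('side',c,B)):
    m,pts=mask(im,k);x0,y0=pts.min(0).astype(int)-2;x1,y1=pts.max(0).astype(int)+2
    g=cv2.cvtColor(im,cv2.COLOR_BGR2GRAY);print(n,x0,y0)
    print('\n'.join(''.join('%4d'%q for q in r) for r in g[y0:y1,x0:x1]))
E
```

```text
time_s: 23.28
eef_pos: [0.4349, -0.2772, 0.1673]
ee_rot: [1.219, 1.21, -1.226]
ft_force: [-0.5, 0.3, -0.4]
width: 0.0007
[-0.781  0.214  1.628 -0.004  1.308 -0.764] [[-0.009  1.    -0.016]
 [ 0.003 -0.016 -1.   ]
 [-1.    -0.009 -0.003]] 0.0007128949312572168
scene 136 188
 151 144 133 126 123 122 121 121 123 125 129 134 139 142 145 147 149 149 148 148 147 147 145 144 142 140 138 135 132 128 121 114 106 100  94  95 106 130 153 167 171
 147 135 127 122 122 122 122 124 129 135 141 146 149 152 152 153 152 152 151 150 149 148 146 144 143 141 140 138 136 133 130 126 118 111 102  96  98 116 143 164 171
 138 127 123 122 122 123 126 132 140 146 151 154 154 154 154 154 154 152 151 150 149 148 147 145 144 142 140 138 136 135 133 130 126 121 114 105  98 107 134 160 171
 131 123 121 123 124 127 134 142 150 154 156 156 155 155 155 154 154 154 152 151 150 149 148 146 145 143 140 139 139 139 138 134 128 125 120 114 106 106 124 152 168
 124 122 122 124 128 136 144 151 155 157 157 157 155 155 155 155 156 157 158 157 156 156 155 154 152 150 147 143 145 151 151 141 131 126 123 119 113 109 120 144 162
 
[... 12370 characters left out ...]
7 116 117 116 117 115 116 115 115 114 115 114 115 115 114 114 113 113 111 110 109 107 105 110 120 138 157 168
  70  69  71  69  63  81 140 178 185 184 182 176 168 150 131 121 116 116 116 117 116 118 116 117 117 117 117 116 116 116 114 115 114 113 113 113 113 112 112 111 109 109 112 114 132 150 164 170 173
  73  99 113 100  74  85 146 180 186 185 185 184 182 173 157 139 127 119 116 116 116 117 116 116 117 116 117 116 116 115 115 115 114 114 113 113 112 111 110 110 113 118 134 140 157 170 173 174 174
  91 138 152 128  86  94 158 185 188 187 186 185 185 183 177 169 155 138 128 121 117 117 116 117 117 117 115 116 115 115 114 114 113 112 111 112 111 112 116 124 134 142 159 166 171 175 175 174 175
```

The side-view grey map shows six separate balls in the bowl, at pixels of about (342,288), (349,288), (361,293), (338,302), (352,303) and (333,307). With the fingers shut above the pad, I'll now press gently in small steps.

```bash
python3 -m jog '[{"hand":-1,"x":15,"y":2,"z":0,"rx":0,"ry":0,"rz":0},{"hand":-1,"x":30,"y":2,"z":0,"rx":0,"ry":0,"rz":0},{"hand":-1,"x":36,"y":2,"z":0,"rx":0,"ry":0,"rz":0},{"hand":-1,"x":40,"y":2,"z":0,"rx":0,"ry":0,"rz":0},{"hand":-1,"x":44,"y":2,"z":0,"rx":0,"ry":0,"rz":0},{"hand":-1,"x":48,"y":2,"z":0,"rx":0,"ry":0,"rz":0},{"hand":-1,"x":52,"y":2,"z":0,"rx":0,"ry":0,"rz":0},{"hand":-1,"x":56,"y":2,"z":0,"rx":0,"ry":0,"rz":0}]'
```

```text
time_s: 24.42
eef_pos: [0.4374, -0.277, 0.112]
ee_rot: [1.215, 1.208, -1.224]
ft_force: [-0.5, 0.6, 0.4]
width: 0.0005
```

```bash
python3 -m jog '[{"hand":-1,"x":3,"y":0,"z":0,"rx":0,"ry":0,"rz":0},{"hand":-1,"x":6,"y":0,"z":0,"rx":0,"ry":0,"rz":0},{"hand":-1,"x":9,"y":0,"z":0,"rx":0,"ry":0,"rz":0},{"hand":-1,"x":12,"y":0,"z":0,"rx":0,"ry":0,"rz":0},{"hand":-1,"x":12,"y":0,"z":0,"rx":0,"ry":0,"rz":0}]'
```

```text
time_s: 25.05
eef_pos: [0.4372, -0.2768, 0.0999]
ee_rot: [1.216, 1.209, -1.224]
ft_force: [0.1, 0.1, -0.3]
width: 0.0002
```

There is no contact yet at TCP height 0.100. I'll creep further with force checks; the base top is well below at 0.05.

```bash
python3 -m jog '[{"hand":-1,"x":2,"y":0,"z":0,"rx":0,"ry":0,"rz":0},{"hand":-1,"x":4,"y":0,"z":0,"rx":0,"ry":0,"rz":0},{"hand":-1,"x":6,"y":0,"z":0,"rx":0,"ry":0,"rz":0},{"hand":-1,"x":6,"y":0,"z":0,"rx":0,"ry":0,"rz":0}]'
python3 - <<'E'
from h import *
s,w=snap('wrist','w16');_,b=snap('scene','s16');_,c=snap('side','d16')
print(s['eef_pos'],s['ft_force'])
for n,im0,im,k in(('scene','s15',b,cal('scene')),('side','d15',c,cal('side'))):
    g0=cv2.cvtColor(cv2.imread('pics/'+im0+'.png'),cv2.COLOR_BGR2GRAY);g=cv2.cvtColor(im,cv2.COLOR_BGR2GRAY)
    p=proj(k,[.437,-.276,.115]).astype(int);print(n,p, 'tcp',proj(k,s['eef_pos']).round(),'old tcp',proj(k,[.435,-.277,.167]).round())
    for q in(g0,g):print('\n'.join(''.join('%4d'%v for v in r) for r in q[p[1]-14:p[1]+14:1,p[0]-14:p[0]+15]),'\n')
E
```

```text
time_s: 25.55
eef_pos: [0.4372, -0.2768, 0.094]
ee_rot: [1.215, 1.209, -1.224]
ft_force: [-0.3, -0.7, -0.6]
width: 0.0004
[ 0.4371601  -0.27682965  0.09397634] [-0.34848543 -0.73807224 -0.5968716 ]
scene [168 151] tcp [170. 156.] old tcp [166. 138.]
 138 138 140 139 140 139 139 138 137 137 136 136 137 140 144 142 140 138 138 138 138 137 134 134 133 132 132 131 132
 138 138 138 138 138 138 139 138 138 137 138 137 139 148 156 154 150 148 148 150 152 151 148 145 142 139 135 133 131
 139 138 138 137 138 138 138 137 137 138 138 138 139 147 155 156 152 152 154 157 161 163 164 162 159 151 142 135 132
 139 139 139 140 140 139 138 138 137 137 138 137 138 143 149 151 150 149 148 149 153 159 165 167 165 158 145 136 133
 136 137 137 139 139 140 140 140 139 138 138 137 138 145 153 155 153 151 149 145 142 147 152 155 155 148 140 134 132
 133 133 134 135 136 137 139 139 138 138 137 136 137 145 157 159 159 158 156 148 137 136 139 139 138 133 130 131 131
 132 132 132 132 132 133 134 135 132 129 128 127 129 137 149 154 157 159 159 149 136 133 134 133 131 125 123 126 126
 132 132 133 133 133 133 133 13
[... 11610 characters left out ...]
191 185 166 169 175 153 130 126 134 142 146 154 153 102  58  47  50  56  60  71  85  98 111 119 137 159 167 170 177
 192 190 179 167 157 154 164 172 176 179 181 186 181 138  98  90  96 107 117 137 161 171 175 178 182 189 191 192 193
 193 193 190 180 169 176 187 191 190 192 193 194 191 178 168 167 169 172 174 182 191 195 195 195 194 194 193 193 194
 194 193 192 190 186 189 192 192 192 193 194 194 195 192 192 192 192 192 192 192 195 195 195 195 195 194 194 194 194
 194 192 192 191 191 192 192 191 192 193 194 195 195 195 194 194 192 192 191 192 193 193 193 193 193 194 194 195 194
 194 193 193 192 192 191 191 192 193 195 195 196 196 195 194 192 191 190 189 190 191 192 192 192 193 195 195 195 194
```

The pad hasn't moved. In both views the fingertips are centred just above it, at scene (168,150) and side (291,319). So the true tips sit about 20 mm behind the reported TCP, which also explains the shallow regrip. I'll keep creeping down.

```bash
python3 -m jog '[{"hand":-1,"x":2,"y":0,"z":0,"rx":0,"ry":0,"rz":0},{"hand":-1,"x":4,"y":0,"z":0,"rx":0,"ry":0,"rz":0},{"hand":-1,"x":6,"y":0,"z":0,"rx":0,"ry":0,"rz":0},{"hand":-1,"x":8,"y":0,"z":0,"rx":0,"ry":0,"rz":0},{"hand":-1,"x":10,"y":0,"z":0,"rx":0,"ry":0,"rz":0}]'; python3 -m jog '[{"hand":-1,"x":2,"y":0,"z":0,"rx":0,"ry":0,"rz":0},{"hand":-1,"x":4,"y":0,"z":0,"rx":0,"ry":0,"rz":0},{"hand":-1,"x":6,"y":0,"z":0,"rx":0,"ry":0,"rz":0}]'
```

```text
time_s: 26.32
eef_pos: [0.4374, -0.2772, 0.0845]
ee_rot: [1.215, 1.207, -1.224]
ft_force: [-1.2, -0.2, 5.1]
width: 0.0004
time_s: 26.7
eef_pos: [0.4372, -0.2771, 0.0782]
ee_rot: [1.215, 1.208, -1.224]
ft_force: [-1.0, 0.7, 5.3]
width: 0.0007
```

Contact is made at about 5 N and the lever is moving. I'll continue in 2 mm rows.

```bash
python3 -m jog '[{"hand":-1,"x":2,"y":0,"z":0,"rx":0,"ry":0,"rz":0},{"hand":-1,"x":4,"y":0,"z":0,"rx":0,"ry":0,"rz":0},{"hand":-1,"x":6,"y":0,"z":0,"rx":0,"ry":0,"rz":0}]'; python3 -m jog '[{"hand":-1,"x":1.5,"y":0,"z":0,"rx":0,"ry":0,"rz":0},{"hand":-1,"x":3,"y":0,"z":0,"rx":0,"ry":0,"rz":0}]'; python3 -m jog '[{"hand":-1,"x":1.5,"y":0,"z":0,"rx":0,"ry":0,"rz":0},{"hand":-1,"x":3,"y":0,"z":0,"rx":0,"ry":0,"rz":0}]'
```

```text
time_s: 27.08
eef_pos: [0.4369, -0.277, 0.0721]
ee_rot: [1.215, 1.208, -1.225]
ft_force: [-1.9, 0.1, 6.0]
width: 0.0004
time_s: 27.32
eef_pos: [0.4368, -0.277, 0.0691]
ee_rot: [1.215, 1.209, -1.225]
ft_force: [-3.6, -1.3, 5.0]
width: 0.0005
time_s: 27.58
eef_pos: [0.4367, -0.277, 0.0662]
ee_rot: [1.215, 1.209, -1.225]
ft_force: [-2.0, -0.7, 6.8]
width: 0.0002
```

```bash
for i in 1; do python3 -m jog '[{"hand":-1,"x":1.5,"y":0,"z":0,"rx":0,"ry":0,"rz":0},{"hand":-1,"x":3,"y":0,"z":0,"rx":0,"ry":0,"rz":0}]'; done; python3 -m jog '[{"hand":-1,"x":1.5,"y":0,"z":0,"rx":0,"ry":0,"rz":0},{"hand":-1,"x":3,"y":0,"z":0,"rx":0,"ry":0,"rz":0}]'
```

```text
time_s: 27.82
eef_pos: [0.4366, -0.277, 0.0632]
ee_rot: [1.215, 1.209, -1.225]
ft_force: [-3.9, -0.5, 6.6]
width: 0.0007
time_s: 28.08
eef_pos: [0.4364, -0.277, 0.0602]
ee_rot: [1.215, 1.209, -1.225]
ft_force: [-3.3, -1.1, 6.7]
width: 0.0005
```

```bash
python3 -m jog '[{"hand":-1,"x":1,"y":0,"z":0,"rx":0,"ry":0,"rz":0},{"hand":-1,"x":2,"y":0,"z":0,"rx":0,"ry":0,"rz":0}]'; python3 -m jog '[{"hand":-1,"x":1,"y":0,"z":0,"rx":0,"ry":0,"rz":0},{"hand":-1,"x":2,"y":0,"z":0,"rx":0,"ry":0,"rz":0}]';python3 -m jog '[{"hand":-1,"x":1,"y":0,"z":0,"rx":0,"ry":0,"rz":0},{"hand":-1,"x":2,"y":0,"z":0,"rx":0,"ry":0,"rz":0}]'
```

```text
time_s: 28.32
eef_pos: [0.4362, -0.277, 0.0582]
ee_rot: [1.214, 1.209, -1.225]
ft_force: [-4.5, -0.1, 7.8]
width: 0.0006
time_s: 28.58
eef_pos: [0.436, -0.2771, 0.0566]
ee_rot: [1.214, 1.21, -1.226]
ft_force: [-6.4, 0.1, 12.1]
width: 0.0008
time_s: 28.82
eef_pos: [0.4355, -0.2771, 0.0548]
ee_rot: [1.214, 1.21, -1.226]
ft_force: [-7.3, 0.5, 13.1]
width: 0.0004
```

```bash
python3 -m jog '[{"hand":-1,"x":0.7,"y":0,"z":0,"rx":0,"ry":0,"rz":0},{"hand":-1,"x":1.4,"y":0,"z":0,"rx":0,"ry":0,"rz":0}]'; python3 -m jog '[{"hand":-1,"x":0.7,"y":0,"z":0,"rx":0,"ry":0,"rz":0},{"hand":-1,"x":1.4,"y":0,"z":0,"rx":0,"ry":0,"rz":0}]';python3 -m jog '[{"hand":-1,"x":0.7,"y":0,"z":0,"rx":0,"ry":0,"rz":0},{"hand":-1,"x":1.4,"y":0,"z":0,"rx":0,"ry":0,"rz":0}]'
```

```text
time_s: 29.08
eef_pos: [0.4353, -0.2772, 0.0534]
ee_rot: [1.213, 1.21, -1.226]
ft_force: [-9.0, -0.6, 13.7]
width: 0.0
time_s: 29.32
eef_pos: [0.4351, -0.2772, 0.052]
ee_rot: [1.213, 1.211, -1.227]
ft_force: [-8.5, -0.7, 11.9]
width: 0.0005
time_s: 29.58
eef_pos: [0.4355, -0.277, 0.05]
ee_rot: [1.214, 1.21, -1.226]
ft_force: [-5.2, -0.8, 7.1]
width: 0.0004
```

The force fell from 13.7 to 7 N while still moving down, as expected when the catch snaps over. I'll push slightly further to find the end stop, then lift away.

```bash
python3 -m jog '[{"hand":-1,"x":0.7,"y":0,"z":0,"rx":0,"ry":0,"rz":0},{"hand":-1,"x":1.2,"y":0,"z":0,"rx":0,"ry":0,"rz":0}]'
```

```text
time_s: 29.82
eef_pos: [0.4355, -0.277, 0.0487]
ee_rot: [1.214, 1.21, -1.226]
ft_force: [-6.3, -1.2, 7.1]
width: 0.0004
```

```bash
python3 -m jog '[{"hand":-1,"x":0.7,"y":0,"z":0,"rx":0,"ry":0,"rz":0},{"hand":-1,"x":1.4,"y":0,"z":0,"rx":0,"ry":0,"rz":0}]'; python3 -m jog '[{"hand":-1,"x":0.5,"y":0,"z":0,"rx":0,"ry":0,"rz":0},{"hand":-1,"x":0.5,"y":0,"z":0,"rx":0,"ry":0,"rz":0}]'
```

```text
time_s: 30.08
eef_pos: [0.4354, -0.277, 0.0474]
ee_rot: [1.214, 1.21, -1.226]
ft_force: [-7.1, -1.7, 9.6]
width: 0.0004
time_s: 30.32
eef_pos: [0.4354, -0.2771, 0.0469]
ee_rot: [1.214, 1.211, -1.226]
ft_force: [-6.6, -1.7, 9.0]
width: 0.0005
```

```bash
python3 -m jog '[{"hand":-1,"x":-2,"y":0,"z":0,"rx":0,"ry":0,"rz":0},{"hand":-1,"x":-4,"y":0,"z":0,"rx":0,"ry":0,"rz":0},{"hand":-1,"x":-4,"y":0,"z":0,"rx":0,"ry":0,"rz":0}]'; python3 -m jog '[{"hand":-1,"x":-2,"y":0,"z":0,"rx":0,"ry":0,"rz":0},{"hand":-1,"x":-4,"y":0,"z":0,"rx":0,"ry":0,"rz":0},{"hand":-1,"x":-4,"y":0,"z":0,"rx":0,"ry":0,"rz":0}]'
```

```text
time_s: 30.7
eef_pos: [0.437, -0.2766, 0.0505]
ee_rot: [1.216, 1.209, -1.224]
ft_force: [0.3, -0.5, 0.6]
width: 0.0001
time_s: 31.08
eef_pos: [0.4372, -0.277, 0.055]
ee_rot: [1.215, 1.208, -1.224]
ft_force: [-0.4, 0.0, -0.5]
width: 0.0005
```

The force is zero after lifting 4 mm and then 8 mm, so the lever stayed down. I'll withdraw and check numerically in the images.

```bash
python3 -m jog '[{"hand":-1,"x":-20,"y":0,"z":0,"rx":0,"ry":0,"rz":0},{"hand":-1,"x":-60,"y":0,"z":0,"rx":0,"ry":0,"rz":0},{"hand":-1,"x":-110,"y":0,"z":0,"rx":0,"ry":0,"rz":0},{"hand":-1,"x":-150,"y":0,"z":0,"rx":0,"ry":0,"rz":0},{"hand":-1,"x":-150,"y":0,"z":0,"rx":0,"ry":0,"rz":0}]'
python3 - <<'E'
from h import *
s,w=snap('wrist','w17');_,b=snap('scene','s17');_,c=snap('side','d17')
print(s['eef_pos'],s['ft_force'])
A=cal('scene');B=cal('side');ce=[]
# black pad centroid, before/after, both views
for n,new,k in(('s15',b,A),('d15',c,B)):
    for im in(cv2.imread('pics/'+n+'.png'),new):
        p=proj(k,[.437,-.276,.105]).astype(int);r=im[p[1]-18:p[1]+22,p[0]-20:p[0]+20].max(2)<62
        nn,lab,st,cen=cv2.connectedComponentsWithStats(r.astype(np.uint8)); i=1+np.argmax(st[1:,4]); ce.append(cen[i]+p-[20,18]);print(n,st[i],ce[-1].round(1))
print('pad before',tri(ray(A,ce[0]),ray(B,ce[2])));print('pad after',tri(ray(A,ce[1]),ray(B,ce[3])))
# cup: grey (low saturation) blob on the green mat
cc=[]
for im,k in((b,A),(c,B)):
    p=proj(k,[.53,.058,.04]).astype(int);hsv=cv2.cvtColor(im,cv2.COLOR_BGR2HSV)[p[1]-35:p[1]+35,p[0]-35:p[0]+35]
    m=(hsv[...,1]<45).astype(np.uint8);nn,lab,st,cen=cv2.connectedComponentsWithStats(m);i=lab[35,35];print('cup',st[i],(cen[i]+p-35).round(1),'expected',p);cc.append(cen[i]+p-35)
print('cup centre',tri(ray(A,cc[0]),ray(B,cc[1])))
g=cv2.cvtColor(c,cv2.COLOR_BGR2GRAY);print([int(g[y,x]) for x,y in((342,288),(349,288),(361,293),(338,302),(352,303),(333,307))])
E
```

```text
time_s: 31.7
eef_pos: [0.4398, -0.2785, 0.2085]
ee_rot: [1.214, 1.201, -1.223]
ft_force: [0.3, -0.1, 0.2]
width: 0.0005
[ 0.43979776 -0.27846919  0.20846429] [ 0.25998019 -0.07626525  0.16812897]
s15 [ 14  11  12  12 113] [168.4 151.7]
s15 [17 18 11  9 69] [171.2 156.9]
d15 [ 13   9  21  15 194] [295.  318.9]Traceback (most recent call last):
  File "<stdin>", line 9, in <module>
    return _wrapfunc(a, 'argmax', axis=axis, out=out, **kwds)
    return bound(*args, **kwds)
ValueError: attempt to get argmax of an empty sequence
```

```bash
python3 -m jog '[{"hand":-1,"x":-10,"y":20,"z":-50,"rx":0,"ry":0,"rz":0},{"hand":-1,"x":-10,"y":40,"z":-110,"rx":0,"ry":0,"rz":0},{"hand":-1,"x":-10,"y":40,"z":-150,"rx":0,"ry":0,"rz":0},{"hand":-1,"x":-10,"y":40,"z":-150,"rx":0,"ry":0,"rz":0}]'
python3 - <<'E'
from h import *
s,w=snap('wrist','w18');_,b=snap('scene','s18');_,c=snap('side','d18')
A=cal('scene');B=cal('side');ce=[]
for n,new,k in(('s15',b,A),('d15',c,B)):
    for im in(cv2.imread('pics/'+n+'.png'),new):
        p=proj(k,[.437,-.276,.105]).astype(int);r=im[p[1]-18:p[1]+22,p[0]-20:p[0]+20].max(2)<75
        nn,lab,st,cen=cv2.connectedComponentsWithStats(r.astype(np.uint8)); 
        if nn<2: print(n,'none');ce.append(p);continue
        i=1+np.argmax(st[1:,4]); ce.append(cen[i]+p-[20,18]);print(n,st[i],ce[-1].round(1))
print('pad before',tri(ray(A,ce[0]),ray(B,ce[2])));print('pad after',tri(ray(A,ce[1]),ray(B,ce[3])))
W=cal('wrist',s)
for z in(.12,.086):print('pad in wrist',proj(W,[.437,-.276,z]))
cc=[]
for n,im,k in(('sc',b,A),('si',c,B)):
    p=proj(k,[.53,.058,.04]).astype(int);hsv=cv2.cvtColor(im,cv2.COLOR_BGR2HSV)[p[1]-35:p[1]+35,p[0]-35:p[0]+35]
    m=(hsv[...,1]<45).astype(np.uint8);nn,lab,st,cen=cv2.connectedComponentsWithStats(m);i=lab[35,35];print('cup',n,i,st[i],(cen[i]+p-35).round(1),'expected',p)
g=cv2.cvtColor(c,cv2.COLOR_BGR2GRAY);print([int(g[y,x]) for x,y in((342,288),(349,288),(361,293),(338,302),(352,303),(333,307))])
E
```

```text
time_s: 32.35
eef_pos: [0.4792, -0.1244, 0.213]
ee_rot: [1.213, 1.214, -1.223]
ft_force: [0.1, -0.2, 0.4]
width: 0.0003
s15 [ 13  11  14  13 138] [168.3 151.8]
s15 [ 16  16  14  12 103] [171.3 156.6]
d15 [ 12   9  23  15 213] [294.8 319. ]
d15 [ 11  19  19  20 128] [293.9 330.9]
pad before (array([ 0.44000451, -0.27676027,  0.11485044]), np.float64(0.0018813279871242772))
pad after (array([ 0.43264   , -0.28000035,  0.08280029]), np.float64(0.009579122267688507))
pad in wrist [236.20848225 340.60454699]
pad in wrist [239.63942591 321.36696297]
cup sc 2 [ 26  20  21  31 535] [271.8 225.9] expected [271 226]
cup si 3 [ 27   0  32  53 921] [280.1 216. ] expected [276 224]
[171, 168, 168, 118, 133, 132]
```

The pad is now 32 mm lower (0.115 to 0.083), which fits the latched position. The cup is at its expected place and upright on the mat, and the balls are in the bowl. Handing in.

```bash
python3 -c "
from workcell import manip
s=manip.read_state();print(s['time_s'],abs(s['joint_velocities']).max());print(manip.sign_off())"
```

```text
32.5 0.019008610872542388
the job is handed in; nothing more can be done
None
```

I carried out every step and handed the job in at 32.5 s. It gives no verdict, so what follows rests on my own checks.

**What I did:** I lifted the small grey cup from the clear box and stood it on the mat. I then let go, gripped it afresh from the side and tipped the balls into the bowl. Afterwards I stood the empty cup back on the mat and pressed the lever down in small steps until its catch held.

**Last checks:**
- **Balls:** the last full look at the bowl, just before the lever press, showed six separate balls, and the cup was seen empty over the bowl. After the press I only spot-checked brightness at those six places. Most readings were near the earlier ones, and I did not recount.
- **Cup:** it is where I set it down. The scene view agrees within 1 pixel; the side view was up to 8 pixels off, with a blob cut off at the crop edge. I did not measure its tilt, but its outline looks upright.
- **Lever:** the force peaked at about 14 N and fell to 7 N as the catch snapped over. It read zero once I lifted away. The pad stayed 32 mm lower (about 34 mm expected), but that measurement had a 10 mm mismatch between the two views.
- **Bystanders:** I did not measure the cushion, holder or screwdriver again at the end. There was no sign of contact with them.

**What went wrong on the way:**
- My first jog call was refused for missing keys; nothing moved.
- The first side grip was too shallow (46 mm on a 56 mm cup). I set the cup down and gripped it deeper (55.5 mm).
- The real fingertips sit about 20 mm behind the reported tool point, so the lever was touched later than planned.

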